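Lock the slab clamp with its hitch pin

ROBOT

A 7-joint arm with a two-finger parallel gripper is mounted at the origin on a cart in front of the work surface, level with it; the furniture and walls round the work are solid. World frame = base frame: x ahead of the robot, y to its left, z up, the work surface at z = 0. Lengths are in m, angles in rad, forces in N, time in s.
With the tool pointing down it reaches from about 0.35 to 0.9 m from the base axis. Payload 8.1 kg.
Tool frame: the origin (TCP) lies on the centre line of the jaws, within the pads' length; the fingertips stand 19 mm ahead of it and the grasp point (between the pads) is the TCP (arm.tip_reach is the distance from the TCP to the fingertips, in m); z points along the fingers, y is the line along which they close (so a half turn about z gives the same grasp; the last joint's range is limited). The gripper opens to 92 mm and grips with 3 to 60 N. Pads are 19 mm wide; open, the fingers measure 130 mm over their backs; the gripper's body (75 mm by 190 mm) begins 47 mm behind the grasp point.
Start: joints at [1.074, 0.434, 0.025, 1.573, -0.012, 1.134, -0.075], TCP at [0.24, -0.577, 0.246] pointing down, gripper open.
Joint ranges: [-2.62, 2.62], [-0.44, 2.09], [-1.27, 1.32], [0.08, 2.57], [-1.32, 4.46], [0.12, 2], [-2.74, 2.74]. Speed limits (rad/s): [2.22, 2.22, 3.01, 3.01, 3.14, 3.14, 3.14].

INTERFACE

Orientations are given as a rotation vector (axis times angle).
In Python, from cell import arm gives the robot as it stands.
- The arm moves only by the tool arm_command, never from a script. Its argument "targets" is a list that holds one entry, the list of rows, each a list of 6 numbers: the shift along the tool's x, y, z in m, then the turn, a rotation vector about the tool's x, y, z in rad. A call has 1 to 10 rows; each row shifts and turns the commanded pose from where the row before left it, along the tool's axes as they then stand; what a row does not reach is not made up. A row lasts 1/8 s, in which the tool goes at most 62.5 mm and 10.7 degrees, less where a joint would pass 70% of its speed; a pose out of reach is approached as far as the arm can. A call with a gripper value outside its range is refused whole. "jaw" is the finger opening in m, from 0 to 0.0918, set as the call begins (left out, the last holds). The fingers move at their own pace and stop on an object; "newtons" is the grip in N (left out, the last holds). Time passes only in rows, so rows that do not move let the fingers close. It gives the time, the measured TCP pose, the force, the opening and the grip force at its end, in the units of the state.
- arm.observe(): the state, without advancing time (a new reading comes with each control period).
- arm.get_image(name): name is "scene" or "top" or "wrist"; returns a dict with "pixels" (420x560x3 uint8, red, green, blue), "z_map" (420x560 float32, m along the optical axis (not along the pixel's ray), 0 where there is no reading), "fx", "fy", "cx", "cy" (pixels), "dist" ([k1, k2, p1, p2, k3] as OpenCV has them; the pictures are not rectified), "xyz" and "rotation" of the camera in the world; the wrist camera has in their place "T_tool_cam" (4x4, takes a point from camera to tool coordinates, whose origin is the TCP and whose axes are the flange's). Camera axes: x right, y down, z forward; pixel columns grow to the right and rows downward; lengths in m; the calibration is good to about 2 mm. A picture is of the moment at which its call begins: read the wrist's pose just before it.
- arm.sign_off(): hands the job in; it is judged then, once.
The state is a dict: "clock": time; "joints": joint angles; "dq": joint speeds; "joint_efforts": joint torques, N m; "position": TCP position; "ee_rot": TCP orientation; "force": force on the tool from outside, world axes, zero at the start; "ft_torque": the same for the moment, N m; "width": opening from 0.0 (shut) to 1.0 (fully open); "gripper_force": force on a finger pad.
Only numpy, scipy, OpenCV 4.12 (cv2) and the standard library are available. Lean on these libraries where they do the work, as an engineer would, in place of code of your own. Each camera call takes 0.05 s, during which the arm holds its last target. There are 200 camera calls.

TASK

The hitch pin of the slab clamp has been left partly drawn. Push it fully home through the cross hole of the post, and swing its sprung loop up over the top of the post and down on the far side until it lies on the pin's tip. Leave the things standing round the clamp where they are.

Things in the scene. Friction and masses are not known exactly. Their poses are not given: they have to be found in the camera images.
- clamp: Hold-down clamp bolted to the bench, immovable: grey base plate 12 mm thick, reaching from its post axis 113 mm to -x, 47 mm to +x, 58 mm to either side; a short arm towards -x presses an agate slab. Origin: post axis at bench level, z up. The post's cross hole runs along the clamp's y axis, 95 mm above the bench; the pin enters from +y and is pushed towards -y
- post_top (a point): Centre of the top of the clamp's upright round steel post (30 mm in diameter), 115 mm above the bench. Below the cross hole a collar 50 mm in diameter, top 80 mm above the bench, sits on the post
- hitch_pin (a joint): How far the hitch pin is pushed in (m): 0 = fully drawn, tip still inside the post; 0.050 = fully home, against its stop. It slides level along the clamp's -y, cannot turn or come out, resists with about 6 N and stays where left. Steel, 12 mm in diameter, 123 mm long over all, centre line 95 mm above the bench; when home the tip stands out 27 mm beyond the post on the -y side
- pin_head (a point): Centre of the flat outer (+y) end face of the pin's round head (26 mm in diameter), the face to push on; 95 mm above the bench, 55 mm outside the loop's hinge
- pin_hinge (a point): Where the loop's level hinge axis (square to the pin) crosses the pin's centre line. With the pin home it is 26 mm from the post's axis, on the +y side
- hitch_loop (a joint): Loop angle (rad): 0 = open, standing up from the pin and leaning 25 degrees outward to the head; 0.44 = upright; 1.84 = shut, on the pin's tip beyond the post. An over-centre spring holds it at both ends: below about 0.75 it springs open, above it snaps shut by itself; about 2 N at the bar swings it. While the pin is over 11 mm short of home the bar meets the post and cannot pass
- loop_bar (a point): Middle of the loop's cross bar. The loop is a U of round steel bar 8 mm thick, 56 mm wide over all, its cross bar 60 mm from the hinge; open, the bar stands 149 mm above the bench and 25 mm outward of the hinge
- jar: Bystander near the clamp: dark screw-lid jar with a white lid, 55 mm in diameter, 68 mm high; origin at the centre of its underside
- block: Bystander near the clamp: brown hardwood block 62 x 100 x 42 mm; origin at the centre of its underside
- brush: Bystander: wooden scrub brush 54 x 153 x 49 mm; origin at the centre of its underside
- cup: Bystander: black tin cup 79 mm in diameter, 41 mm high; origin at the centre of its underside

How it is judged:
At the end, for the whole second after the job is handed in: The pin is home (within 4 mm of its stop) and the loop is shut beyond the post (within 0.14 rad of its stop) and at rest; the jar, the block, the brush and the cup have not been moved more than 30 mm (value of joint hitch_pin above 0.046 m and value of joint hitch_loop above 1.7 rad and velocity of joint hitch_loop between -0.05 and 0.05 rad/s); the robot touches nothing.
It fails at once if the jar was moved more than 30 mm (distance of jar from where it was at the start of the episode above 0.03 m).
It fails at once if the block was moved more than 30 mm (distance of block from where it was at the start of the episode above 0.03 m).
It fails at once if the brush was moved more than 30 mm (distance of brush from where it was at the start of the episode above 0.03 m).
It fails at once if the cup was moved more than 30 mm (distance of cup from where it was at the start of the episode above 0.03 m).
It also fails if it takes over 37 s, if anything falls off the work surface, if the arm or the gripper's body presses on something with over 40 N, if the wrist force passes 120 N, or if a joint passes its speed limit or range.

## Working session

There is one attempt and no reset: what is moved stays moved. The work goes in short steps, Python scripts to look and compute and a tool call to move; the robot and the scene stay as the last step left them, time stands still between calls to the robot, and variables do not carry over. Pictures are saved under pics/ and viewed, at most 10 in all, crops included, and the job is handed in when it is done.

Besides the shell and the picture viewer there is one more tool, called after ">>>" as name(argument=value, ...) on one line, values as JSON. arm_command: Moves the arm, as the interface text tells. Its arguments: {"type":"object","properties":{"targets":{"type":"array","items":{"type":"array","items":{"type":"array","items":{"type":"number"}}}},"jaw":{"type":"number"},"newtons":{"type":"number"}},"required":["targets"]}

```bash
mkdir -p pics
cat > h.py <<'E'
import numpy as np, cv2
from cell import arm
from scipy.spatial.transform import Rotation as R
def get(n):
    s=arm.observe(); im=arm.get_image(n)
    if n=="wrist":
        T=np.eye(4);T[:3,:3]=R.from_rotvec(s["ee_rot"]).as_matrix();T[:3,3]=s["position"]
        T=T@np.array(im["T_tool_cam"])
    else:
        T=np.eye(4);r=np.array(im["rotation"]);T[:3,:3]=r if r.shape==(3,3) else R.from_rotvec(r).as_matrix();T[:3,3]=im["xyz"]
    return im,T
def cloud(im,T):
    h,w=im["z_map"].shape
    u,v=np.meshgrid(np.arange(w),np.arange(h))
    K=np.array([[im["fx"],0,im["cx"]],[0,im["fy"],im["cy"]],[0,0,1.]])
    p=cv2.undistortPoints(np.stack([u,v],-1).reshape(-1,1,2).astype(np.float64),K,np.array(im["dist"],float)).reshape(h,w,2)
    P=np.dstack([p,np.ones((h,w))])*im["z_map"][...,None]
    W=P@T[:3,:3].T+T[:3,3]; W[im["z_map"]==0]=np.nan
    return W
def save(im,n): cv2.imwrite("pics/"+n,im["pixels"][...,::-1])
E
python3 - <<'E'
from h import *
s=arm.observe();print(s)
for n in("scene","top"):
    im,T=get(n);save(im,n+"0.png");W=cloud(im,T);np.savez("/tmp/"+n,W=W,px=im["pixels"],T=T)
    print(n,T.round(3),im["fx"])
E
```

```text
{'clock': 0.0, 'joints': array([ 1.07440801,  0.43528233,  0.02498292,  1.57406842, -0.01159336,
        1.13401644, -0.0750962 ]), 'dq': array([ 0.00063083, -0.00149756, -0.00033224, -0.0012674 , -0.00211542,
        0.00346091,  0.00095123]), 'joint_efforts': array([-1.14520382e-03, -6.67860246e+01,  9.84436199e-01, -3.14470410e+01,
       -6.04638085e-02,  4.27151355e-02,  2.02569713e-04]), 'position': array([ 0.2395664 , -0.57674869,  0.2449193 ]), 'ee_rot': array([-3.07938623e+00, -6.14156491e-01,  7.42498431e-04]), 'force': array([-0.81700695, -0.81963704,  0.39410885]), 'ft_torque': array([-0.01138327,  0.01692262, -0.03250286]), 'gripper_force': 0.0, 'width': 0.9993498247906007}
scene [[-0.585 -0.507  0.633 -0.284]
 [-0.811  0.37  -0.453  0.598]
 [-0.005 -0.779 -0.627  0.946]
 [ 0.     0.     0.     1.   ]] 441.0281785702275
top [[ 0.024 -0.99   0.138  0.396]
 [-0.999 -0.027 -0.021  0.021]
 [ 0.025 -0.138 -0.99   1.425]
 [ 0.     0.     0.     1.   ]] 448.06357704154124
```

```bash
sleep 1; ls pics
```

```text
scene0.png
top0.png
```

View pics/scene0.png

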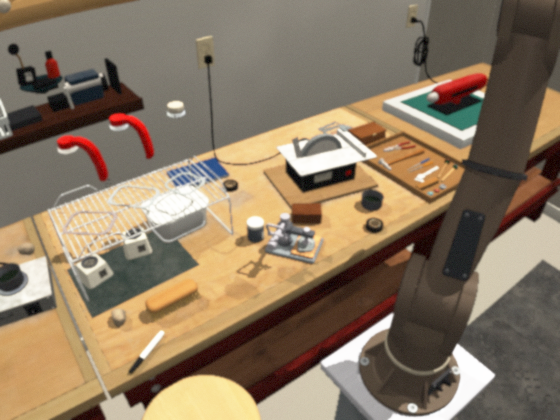

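View pics/top0.png

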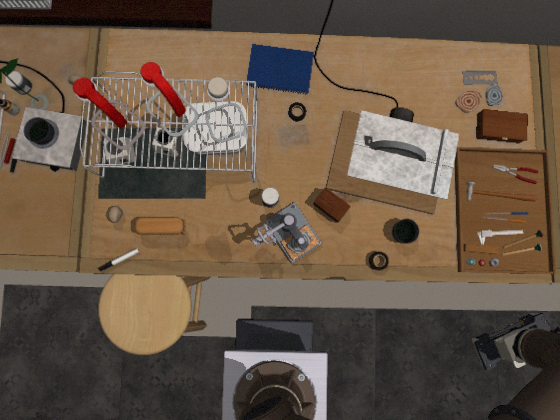

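The clamp is at about (290,232) in the top view, with the jar at (270,197), the block at (331,204), the cup at (405,231) and the brush at (160,226). The loop and pin head point left, towards (240,232). I'll zoom in on both views.

Run:
```python
import numpy as np,cv2
a=np.load("/tmp/top.npz");b=np.load("/tmp/scene.npz")
A=cv2.resize(a["px"][180:280,220:350],None,fx=6,fy=6,interpolation=cv2.INTER_CUBIC)[:,:,::-1]
B=cv2.resize(b["px"][195:275,235:335],None,fx=6,fy=6,interpolation=cv2.INTER_CUBIC)[:,:,::-1]
cv2.imwrite("pics/topz.png",A);cv2.imwrite("pics/scz.png",B)
W=a["W"]
np.set_printoptions(suppress=True,linewidth=250)
for r in range(200,264,4): print(r,' '.join("%4.0f"%(W[r,c,2]*1000) for c in range(228,328,4)))
for p in [(290,220),(303,240),(270,197),(331,204),(260,239)]: print(p,W[p[1],p[0]].round(3))
```

```text
200   -2    1    4   -3    4   -2    2    2    2   69   69   70   66    2    1    6    1    2    2   -1   -1    0   41   45   46
204    1    7    1    0    1   -0   -3   -3    1   24   64   67   21    1    4    3   11   20   -2   -3    5    1   40   44   39
208   -3    0   -6    3   -1    2   -4   -4   -4    2    2   -6    6   -1   -6   10   18   11   -1    6   -7   -8   -0   29   42
212   -0    6   -1   -3   -5    3    1   -1    1    3   -0   -1  nan   14   17   16   11   11   11    0    1    0    0   -1   16
216   -2   -1   -3    1    1    4   -2    1    6    4   -2   12    9  nan   81  117   83    9    9   13    1    4    0    2    4
220   -1    5    3    7    1    7   -1   -1    0    1   16    9   15   13  119  118  115   82   10   15   -3   -1   -4    3    0
224   -3    2    0   -2    2   -3   -3   -3   -3   -5    8   11    8   98  102  119   85   10   10   13    7   -0    3    7   -5
228    2    5    2    1   -3    1    1    1  138  103    7   14  105  100   82   77   83   72   10   23   20    3   -0    1   -1
232   -0    2   -0   -3   -0    5   -2   -4  154    3  104  106   12
[... 427 characters left out ...]
   16   24   10   -4
248    3    1    3    0    6    5   -0   -4    0    6   -4    3   -3   -0   13   26   30   31   58   72   20   12    6    5    6
252   -4    4   -0   -4    5    4    5    7    1   -0   -0    3    2   -1    6   25   21   27   29   20   10    3    0    1   -4
256   -4    1   -1    5   -2    4   -0    1   -3   -2   -0    2   -3   -0    0   18   19   21   12    2   -1    2   -1   -1   -1
260    0   -2   -3    4    1   -1    1    2    3   -2   -7    1    1    0   -3    3   20   11    0    2   -6    3   -3    5    1
(290, 220) [ 0.547 -0.03   0.117]
(303, 240) [ 0.492 -0.072  0.077]
(270, 197) [0.623 0.031 0.066]
(331, 204) [ 0.61  -0.16   0.042]
(260, 239) [0.49  0.057 0.106]
```

View pics/topz.png

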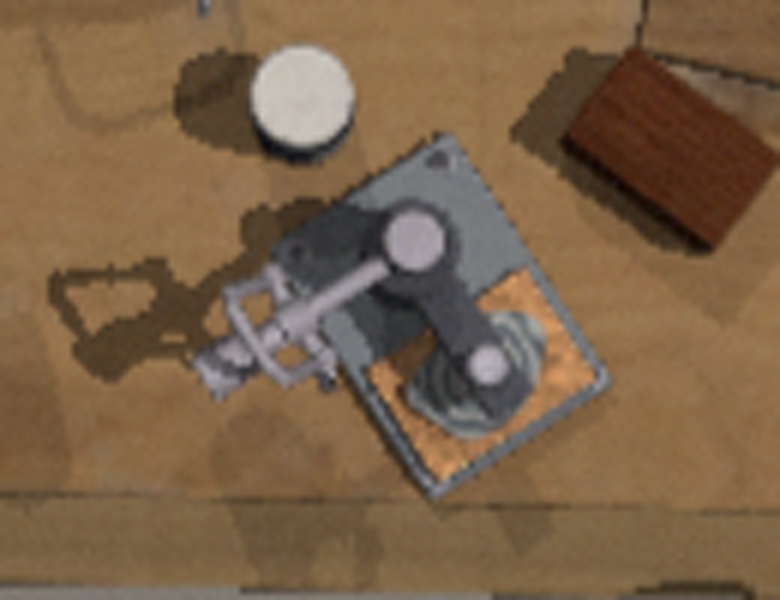

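View pics/scz.png

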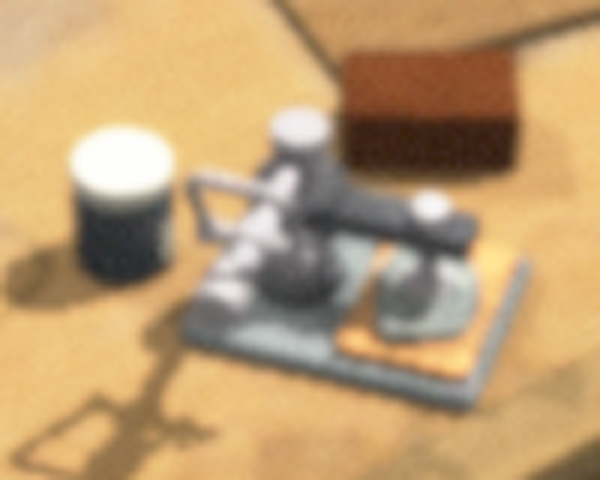

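The zoomed views show the post top at crop (415,240), top-view pixel (289,220). The pin runs down-left to its head at about (255,241), and the open loop sits near (265,234). The arm and slab lie down-right. Next I'll fit the clamp frame from both depth maps.

Run:
```python
import numpy as np,cv2
np.set_printoptions(suppress=True,precision=4)
for n in("top","scene"):
    d=np.load(f"/tmp/{n}.npz");W=d["W"].reshape(-1,3);W=W[~np.isnan(W).any(1)]
    t=W[(np.hypot(W[:,0]-.547,W[:,1]+.03)<.022)&(W[:,2]>.109)&(W[:,2]<.125)]
    c=(t.min(0)+t.max(0))/2; print(n,"post",len(t),t.mean(0),c)
    c=t.mean(0)[:2]
    w=W[np.hypot(*(W[:,:2]-c).T)<.16]
    # pin points: z .09-.112 outside post, direction +y-ish/-x
    q=w[(w[:,2]>.09)&(w[:,2]<.113)&(np.hypot(*(w[:,:2]-c).T)>.03)&(w[:,1]>c[1])]
    p=cv2.fitLine(q[:,:2].astype(np.float32),cv2.DIST_HUBER,0,.003,.003).ravel();v=p[:2]*np.sign(p[1])
    off=v[0]*(p[3]-c[1])-v[1]*(p[2]-c[0])
    s=(q[:,:2]-c)@v
    print(" pin dir",v,np.degrees(np.arctan2(v[1],v[0])),"off",off,"far",np.sort(s)[-8:],len(q))
    l=w[(w[:,2]>.138)&(w[:,2]<.165)];ax=np.array([-v[1],v[0]])
    print(" bar",len(l),l.mean(0),"s",((l[:,:2]-c)@v).mean(),"lat",((l[:,:2]-c)@ax).min(),((l[:,:2]-c)@ax).max())
    pl=w[(w[:,2]>.003)&(w[:,2]<.03)&(np.hypot(*(w[:,:2]-c).T)<.15)]
    (cc,sz,an)=cv2.minAreaRect(pl[:,:2].astype(np.float32));print(" plate",cc,sz,an)
    # slab arm
    a=w[(w[:,2]>.06)&(w[:,2]<.09)&(w[:,0]<c[0]-.03)&(w[:,1]<c[1]+.01)];print(" arm",np.degrees(np.arctan2(*(a.mean(0)[:2]-c)[::-1])),len(a))
    j=W[(np.hypot(W[:,0]-.623,W[:,1]-.031)<.05)&(W[:,2]>.055)];print(" jar",j.mean(0))
```

```text
top post 79 [ 0.5476 -0.0258  0.1151] [ 0.5487 -0.0257  0.1155]
 pin dir [-0.5716  0.8205] 124.86275 off -7.019029006852251e-05 far [0.121  0.1211 0.1217 0.1219 0.122  0.1226 0.1227 0.1235] 232
 bar 56 [0.4946 0.0506 0.151 ] s 0.09299145121987372 lat -0.027955297956219167 0.025977430561075897
 plate (0.5449513792991638, -0.019890934228897095) (0.29637444019317627, 0.2866780459880829) 28.908153533935547
 arm -146.5106071499909 168
 jar [0.6257 0.0314 0.0684]
scene post 64 [ 0.5479 -0.0248  0.1158] [ 0.5507 -0.0242  0.1146]
 pin dir [-0.4913  0.871 ] 119.4232 off 0.010476524543096485 far [0.122  0.1221 0.1221 0.1225 0.1226 0.1228 0.123  0.1235] 229
 bar 59 [0.495  0.0502 0.1505] s 0.0913389440452964 lat -0.019721455781206168 0.03326405062096583
 plate (0.5465916991233826, -0.021663978695869446) (0.2964125871658325, 0.29120585322380066) 30.151464462280273
 arm -148.61056580651797 176
 jar [0.6242 0.0343 0.0682]
```

```bash
cat >> h.py <<'E'
C=np.array([.548,-.0255,0]);a=np.radians(124.5);V=np.array([np.cos(a),np.sin(a),0]);U=np.array([V[1],-V[0],0])
def goal(s,z,t,tip=0.):
    """tip=.019 -> s,z is the fingertip; t tilt rad (tool z leans to -V)"""
    zz=-V*np.sin(t)-np.array([0,0,np.cos(t)]);x=np.cross(U,zz)
    return C+s*V+[0,0,z]-tip*zz,np.c_[x,U,zz]
def delta(p,M):
    s=arm.observe();R0=R.from_rotvec(s["ee_rot"]).as_matrix()
    np.set_printoptions(suppress=True,precision=4)
    print("t",s["clock"],"p",s["position"],"F",s["force"]); print(" shift in tool now:",R0.T@(p-s["position"])," then turn:",R.from_matrix(R0.T@M).as_rotvec())
def sz():
    s=arm.observe();M=R.from_rotvec(s["ee_rot"]).as_matrix();q=s["position"]+.019*M[:,2]-C
    print("tip s,u,z",q@V,q@U,q[2],"joints",s["joints"])
E
python3 - <<'E'
from h import *
delta(*goal(.2,.30,0)); sz()
E
```

```text
t 0.1 p [ 0.2396 -0.5768  0.2451] F [-0.1069  0.1841 -0.6081]
 shift in tool now: [ 0.4549 -0.5866 -0.0542]  then turn: [-0.0011 -0.0011 -1.7792]
tip s,u,z -0.2796339971442806 -0.5664128403449982 0.22605104586085503 joints [ 1.0744  0.4351  0.025   1.574  -0.0116  1.134  -0.0751]
```

>>> arm_command(targets=[[[0, 0, -0.055, 0, 0, 0], [0.0325, -0.042, 0, 0, 0, 0], [0.0325, -0.042, 0, 0, 0, 0], [0.0325, -0.042, 0, 0, 0, 0], [0.0325, -0.042, 0, 0, 0, 0], [0.0325, -0.042, 0, 0, 0, 0], [0.0325, -0.042, 0, 0, 0, 0], [0.0325, -0.042, 0, 0, 0, 0]]], jaw=0)

```text
clock: 1.1
position: [0.3371, -0.2166, 0.3006]
ee_rot: [3.081, 0.614, -0.0]
force: [0.8, -0.6, 0.4]
width: 0.182
gripper_force: 0.0
```

>>> arm_command(targets=[[[0.0325, -0.042, 0, 0, 0, 0], [0.0325, -0.042, 0, 0, 0, 0], [0.0325, -0.042, 0, 0, 0, 0], [0.0325, -0.042, 0, 0, 0, 0], [0.0325, -0.042, 0, 0, 0, 0], [0.0325, -0.042, 0, 0, 0, 0], [0.0325, -0.042, 0, 0, 0, 0], [0, 0, 0, 0, 0, 0]]])

```text
clock: 2.1
position: [0.4343, 0.1445, 0.3006]
ee_rot: [-3.077, -0.624, -0.0]
force: [-0.5, -0.8, 0.2]
width: 0.001
gripper_force: 0.0
```

Run:
```python
from h import *
delta(*goal(.2,.30,0)); sz()
```

```text
t 2.1 p [0.4343 0.1445 0.3006] F [-0.4866 -0.8362  0.2458]
 shift in tool now: [-0.0017  0.005   0.0005]  then turn: [-0.0012 -0.0024 -1.7729]
tip s,u,z 0.20455951435725334 0.002632482478206341 0.2815618088028856 joints [ 0.1233  0.1739 -0.6387  1.8356  0.11    1.1673 -1.7222]
```

>>> arm_command(targets=[[[0, 0, 0, 0, 0, -0.177], [0, 0, 0, 0, 0, -0.177], [0, 0, 0, 0, 0, -0.177], [0, 0, 0, 0, 0, -0.177], [0, 0, 0, 0, 0, -0.177], [0, 0, 0, 0, 0, -0.177], [0, 0, 0, 0, 0, -0.177], [0, 0, 0, 0, 0, -0.177], [0, 0, 0, 0, 0, -0.177], [0, 0, 0, 0, 0, -0.177]]])

```text
clock: 3.35
position: [0.4342, 0.1392, 0.3004]
ee_rot: [-1.469, -2.777, 0.002]
force: [-0.1, 0.1, 0.0]
width: 0.006
gripper_force: 0.0
```

Run:
```python
from h import *
delta(*goal(.18,.09,.5,.019)); sz()
im,T=get("wrist");save(im,"w0.png");W=cloud(im,T).reshape(-1,3);W=W[~np.isnan(W).any(1)]
L=np.c_[(W-C)@V,(W-C)@U,W[:,2]]
t=L[(np.hypot(L[:,0],L[:,1])<.03)&(L[:,2]>.107)&(L[:,2]<.125)];print("post",len(t),t.mean(0) if len(t) else 0)
b=L[(L[:,2]>.14)&(L[:,2]<.17)&(abs(L[:,1])<.05)&(L[:,0]>.05)&(L[:,0]<.13)];print("bar",len(b),b.mean(0),b.min(0),b.max(0))
h=L[(L[:,2]>.088)&(L[:,2]<.115)&(abs(L[:,1])<.03)&(L[:,0]>.10)&(L[:,0]<.15)];print("head",len(h),h.mean(0),h.min(0),h.max(0))
```

```text
t 3.35 p [0.4342 0.1392 0.3004] F [-0.1394  0.1449  0.0335]
 shift in tool now: [-0.011   0.0008  0.1937]  then turn: [-0.0022 -0.4995 -0.0042]
tip s,u,z 0.2002030995633829 -0.0005593495657081615 0.2814009810999733 joints [ 0.3411  0.2201 -0.8984  1.8259  0.1861  1.1845 -0.0188]
post 0 0<stdin>:6: RuntimeWarning: Mean of empty slice.
  ret = um.true_divide(
Traceback (most recent call last):
ValueError: zero-size array to reduction operation minimum which has no identity
```

View pics/w0.png

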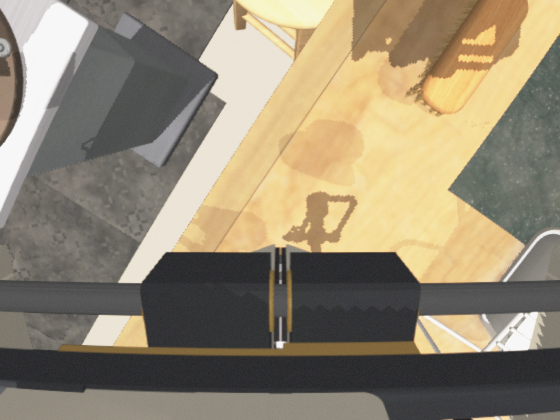

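The wrist camera looks away from the clamp. It shows only the fingers, the clamp's shadow near (320,215) and the brush, so the two fixed views have to serve for the measurements. Next I'll tilt the tool.

>>> arm_command(targets=[[[0, 0, 0, 0, -0.1, 0], [0, 0, 0, 0, -0.1, 0], [0, 0, 0, 0, -0.1, 0], [0, 0, 0, 0, -0.1, 0], [0, 0, 0, 0, -0.1, 0], [0, 0, 0, 0, 0, 0]]])

```text
clock: 4.15
position: [0.4335, 0.141, 0.3001]
ee_rot: [1.258, 2.369, -0.322]
force: [0.4, -0.2, 0.3]
width: 0.002
gripper_force: 0.0
```

Run:
```python
from h import *
delta(*goal(.15,.095,.5,.019)); sz()
```

```text
t 4.15 p [0.4335 0.141  0.3001] F [ 0.3744 -0.167   0.2523]
 shift in tool now: [0.0526 0.0006 0.1859]  then turn: [-0.0048 -0.0003 -0.0064]
tip s,u,z 0.19296763943772377 -0.00017186032003115026 0.2833840464817346 joints [-0.0565  0.2293 -0.8775  1.928   0.6671  1.3237 -0.5966]
```

>>> arm_command(targets=[[[0.0091, 0, 0.0316, 0, 0, 0], [0.0091, 0, 0.0316, 0, 0, 0], [0.0091, 0, 0.0316, 0, 0, 0], [0.0091, 0, 0.0316, 0, 0, 0], [0.0091, 0, 0.0316, 0, 0, 0], [0.0091, 0, 0.0316, 0, 0, 0], [0, 0, 0, 0, 0, 0]]])

```text
clock: 5.03
position: [0.4578, 0.1023, 0.1067]
ee_rot: [1.265, 2.368, -0.328]
force: [-0.1, 0.7, 0.7]
width: 0.005
gripper_force: 0.0
```

Run:
```python
from h import *
delta(*goal(.110,.091,.5,.019)); sz()
im,T=get("scene");cv2.imwrite("pics/s1.png",cv2.resize(im["pixels"][160:290,200:380,::-1],None,fx=4,fy=4))
```

```text
t 5.025 p [0.4578 0.1023 0.1067] F [-0.1199  0.6686  0.7242]
 shift in tool now: [-0.0332  0.0025  0.017 ]  then turn: [-0.0103 -0.0013 -0.0096]
tip s,u,z 0.14734023497684878 -0.002166955250246738 0.09000245554233484 joints [-0.1356  0.5154 -0.7418  2.1625  1.0086  1.045  -0.9818]
```

View pics/s1.png

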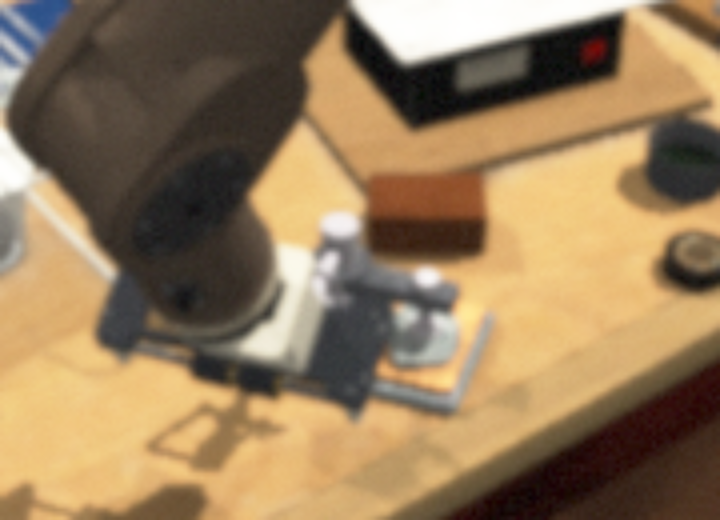

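The body leans outward and clear of the loop, and the jar is hidden behind the arm. Now I'll push.

>>> arm_command(targets=[[[-0.0083, 0.0006, 0.0043, 0, 0, 0], [-0.0083, 0.0006, 0.0043, 0, 0, 0], [-0.0083, 0.0006, 0.0043, 0, 0, 0], [-0.0083, 0.0006, 0.0043, 0, 0, 0]]])

```text
clock: 5.58
position: [0.481, 0.0755, 0.1096]
ee_rot: [1.26, 2.369, -0.32]
force: [-7.7, 4.3, 3.1]
width: 0.001
gripper_force: 3.7
```

Run:
```python
from h import *
delta(*goal(.089,.091,.5,.019)); sz()
```

```text
t 5.575 p [0.481  0.0755 0.1096] F [-7.6659  4.2802  3.1183]
 shift in tool now: [-0.0194 -0.0017  0.0127]  then turn: [-0.0036 -0.0014 -0.0081]
tip s,u,z 0.11208855317105496 0.0018644933453104695 0.09287700802959888 joints [-0.0686  0.5083 -0.7235  2.1532  1.0383  1.0147 -0.9148]
```

Contact force is about 8 N, so the pin is sliding. I'll keep pushing in small rows.

>>> arm_command(targets=[[[-0.0044, 0, 0.0024, 0, 0, 0], [-0.0044, 0, 0.0024, 0, 0, 0], [-0.0044, 0, 0.0024, 0, 0, 0], [-0.0044, 0, 0.0024, 0, 0, 0]]])

```text
clock: 6.08
position: [0.4922, 0.0588, 0.1096]
ee_rot: [1.26, 2.369, -0.32]
force: [-5.5, 2.6, 3.6]
width: 0.006
gripper_force: 3.4
```

>>> arm_command(targets=[[[-0.0018, 0, 0.001, 0, 0, 0], [-0.0018, 0, 0.001, 0, 0, 0]]])

```text
clock: 6.32
position: [0.4945, 0.0556, 0.1095]
ee_rot: [1.26, 2.369, -0.32]
force: [-9.9, 7.1, 4.2]
width: 0.007
gripper_force: 5.7
```

Run:
```python
from h import *
delta(*goal(.089,.091,.5,.019)); sz()
```

```text
t 6.325 p [0.4945 0.0556 0.1095] F [-9.8877  7.1326  4.178 ]
 shift in tool now: [ 0.0017 -0.0018  0.0012]  then turn: [-0.0035 -0.0013 -0.0082]
tip s,u,z 0.08804107329718974 0.0017483817773852953 0.09283866527409715 joints [-0.0261  0.5075 -0.7086  2.1477  1.0577  0.9939 -0.8739]
```

>>> arm_command(targets=[[[-0.0018, 0, 0.001, 0, 0, 0], [-0.0018, 0, 0.001, 0, 0, 0]]])

```text
clock: 6.58
position: [0.495, 0.055, 0.1092]
ee_rot: [1.258, 2.374, -0.316]
force: [-23.3, 17.1, 16.0]
width: 0.005
gripper_force: 13.8
```

```bash
python3 -c "
from h import *
sz()"
```

```text
tip s,u,z 0.0873446943798113 0.0019189270415072915 0.09246778688071655 joints [-0.02022003  0.50703345 -0.71003913  2.14757808  1.05750203  0.9890203
 -0.86693377]
```

The pin stopped at 33 N with its face at s≈0.079 m (0.081 expected), so it is home. Next I'll back off, rise and turn upright.

>>> arm_command(targets=[[[0.0175, 0, -0.0095, 0, 0, 0], [0.0175, 0, -0.0095, 0, 0, 0], [-0.016, 0, -0.029, 0, 0, 0], [-0.016, 0, -0.029, 0, 0, 0], [-0.016, 0, -0.029, 0, 0, 0], [0, 0, 0, 0, 0.1, 0], [0, 0, 0, 0, 0.1, 0], [0, 0, 0, 0, 0.1, 0], [0, 0, 0, 0, 0.1, 0], [0, 0, 0, 0, 0.1, 0]]])

```text
clock: 7.82
position: [0.475, 0.0848, 0.2088]
ee_rot: [-1.474, -2.772, -0.003]
force: [-1.6, 0.8, -0.4]
width: 0.007
gripper_force: 0.0
```

Run:
```python
from h import *
delta(*goal(.085,.138,0,.019)); sz()
im,T=get("scene");cv2.imwrite("pics/s2.png",cv2.resize(im["pixels"][160:290,200:380,::-1],None,fx=4,fy=4))
for n in("top","scene"):
    im,T=get(n);W=cloud(im,T).reshape(-1,3);W=W[~np.isnan(W).any(1)];L=np.c_[(W-C)@V,(W-C)@U,W[:,2]]
    b=L[(L[:,2]>.138)&(L[:,2]<.16)&(abs(L[:,1])<.035)&(L[:,0]>-.02)&(L[:,0]<.075)];print(n,len(b),b.mean(0) if len(b) else 0)
```

```text
t 7.825 p [0.475  0.0848 0.2088] F [-1.6272  0.7669 -0.3786]
 shift in tool now: [-0.0474 -0.002   0.0517]  then turn: [ 0.0008 -0.0026 -0.0087]
tip s,u,z 0.1323127207931909 0.0023823874316305296 0.18980785842877057 joints [ 0.4341  0.3903 -0.9252  1.9058  0.3608  1.0228 -0.0537]
top 36 [ 0.0479 -0.0015  0.1511]
scene 38 [ 0.0499 -0.0098  0.1514]
```

View pics/s2.png

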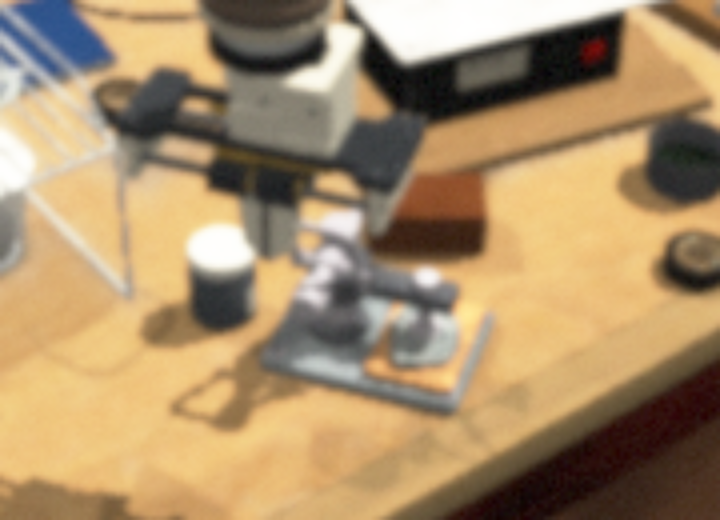

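The pin is in, the loop is still open (bar at s≈0.049, z 0.151), and the jar and block are untouched. Now I'll descend behind the bar and sweep it over.

>>> arm_command(targets=[[[0, 0, 0.026, 0, 0, 0], [0, -0.002, 0.026, 0, 0, 0], [-0.023, 0, 0, 0, 0, 0], [-0.023, 0, 0, 0, 0, 0], [-0.012, 0, 0, 0, 0, 0], [-0.01, 0, 0, 0, 0, 0], [-0.01, 0, 0, 0, 0, 0], [-0.01, 0, 0, 0, 0, 0], [-0.01, 0, 0, 0, 0, 0]]])

```text
clock: 9.1
position: [0.5286, 0.0015, 0.1562]
ee_rot: [1.475, 2.773, -0.0]
force: [0.4, 0.6, 0.1]
width: 0.007
gripper_force: 0.5
```

```bash
python3 -c "
from h import *
delta(*goal(.005,.138,0,.019));sz()"
```

```text
t 9.1 p [0.5286 0.0015 0.1562] F [0.4337 0.6089 0.0721]
 shift in tool now: [-0.0282  0.001  -0.0008]  then turn: [ 0.0001  0.0002 -0.009 ]
tip s,u,z 0.03324406613378267 -0.0007199218343079735 0.13722502293279076 joints [ 0.5081  0.5177 -0.8454  1.8673  0.4669  0.9668  0.0472]
```

>>> arm_command(targets=[[[-0.01, 0, 0, 0, 0, 0], [-0.01, 0, 0, 0, 0, 0], [-0.01, 0, 0, 0, 0, 0], [-0.005, 0, 0, 0, 0, 0], [0, 0, 0, 0, 0, 0], [0, 0, 0, 0, 0, 0]]])

```text
clock: 9.85
position: [0.5476, -0.0268, 0.1563]
ee_rot: [-1.475, -2.774, -0.0]
force: [-1.1, -0.0, 0.4]
width: 0.004
gripper_force: 0.0
```

Run:
```python
from h import *
sz()
im,T=get("scene");cv2.imwrite("pics/s3.png",cv2.resize(im["pixels"][160:290,200:380,::-1],None,fx=4,fy=4))
```

```text
tip s,u,z -0.0008416913922560986 -0.0010396413346577627 0.13725491370055098 joints [ 0.54079101  0.54484988 -0.83317295  1.82080328  0.47681231  0.98919726
  0.10255364]
```

View pics/s3.png

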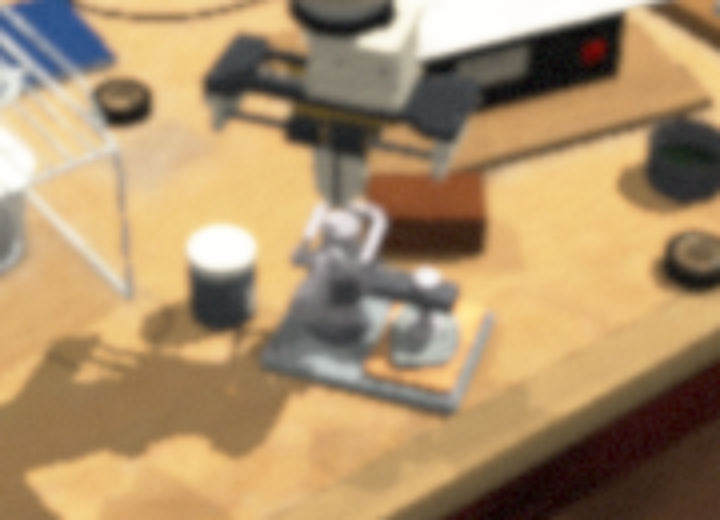

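The loop now seems to reach past the post, with no force on the tool. I'll lift clear and measure.

>>> arm_command(targets=[[[0, 0, -0.03, 0, 0, 0], [0.02, 0, -0.05, 0, 0, 0], [0.02, 0, -0.05, 0, 0, 0], [0.03, 0, -0.04, 0, 0, 0], [0, 0, 0, 0, 0, 0]]])

```text
clock: 10.52
position: [0.5087, 0.0344, 0.3296]
ee_rot: [1.467, 2.772, 0.005]
force: [0.5, 0.1, -0.2]
width: 0.007
gripper_force: 0.0
```

Run:
```python
from h import *
sz();print(arm.observe()["force"])
for n in("scene","top"):
    im,T=get(n);W=cloud(im,T).reshape(-1,3);W=W[~np.isnan(W).any(1)];L=np.c_[(W-C)@V,(W-C)@U,W[:,2]]
    if n=="scene": cv2.imwrite("pics/s4.png",cv2.resize(im["pixels"][195:275,240:340,::-1],None,fx=6,fy=6,interpolation=cv2.INTER_CUBIC))
    b=L[(L[:,2]>.05)&(L[:,2]<.16)&(abs(L[:,1])<.035)&(L[:,0]>-.08)&(L[:,0]<-.018)];print(n,len(b));print(b[np.argsort(b[:,0])][::2])
    print("high",(L[(np.hypot(L[:,0],L[:,1])<.1)&(L[:,2]>.125)&(L[:,2]<.165)]))
    k=L[(abs(L[:,1])<.016)&(L[:,0]>.06)&(L[:,0]<.13)&(L[:,2]>.08)&(L[:,2]<.115)];print("head far",np.sort(k[:,0])[-4:])
```

```text
tip s,u,z 0.07150670911295894 0.0016414647831435036 0.3106453429560189 joints [ 0.57094535  0.32086352 -0.96017297  1.66683991  0.27427483  1.29093412
  0.156783  ]
[ 0.45081338  0.14891042 -0.15749402]
scene 56
[[-0.03852887 -0.00840867  0.10947983]
 [-0.03719525 -0.00235683  0.10889398]
 [-0.03680883  0.00405653  0.11143254]
 [-0.03617697  0.00709908  0.11111124]
 [-0.03528677 -0.00956313  0.10433612]
 [-0.03525262  0.01004589  0.11102889]
 [-0.03454719  0.01304423  0.10685499]
 [-0.03362937  0.00296852  0.110139  ]
 [-0.03344442  0.0094096   0.10860745]
 [-0.03288928  0.01574782  0.10737508]
 [-0.03267579  0.01243312  0.11230109]
 [-0.0324884  -0.00721867  0.10580178]
 [-0.03222004 -0.00077952  0.10823933]
 [-0.03204058  0.01873853  0.11114172]
 [-0.03179107 -0.01382215  0.11194971]
 [-0.03170572 -0.00434012  0.09775805]
 [-0.03080109 -0.00457935  0.10243937]
 [-0.0299249  -0.02097009  0.10739751]
 [-0.02913969  0.0242651   0.10792956]
 [-0.02848331 -0.01828389  0.10385258]
 [-0.02827454 -0.01827314  0.10792074]
 [-0.02786289 -0.00917037  0.07806622]
 [-0.0271623   0.02684307  0.10871743]
 [-0.02598165 -0.01571231  0.11285474]
 [-0.02310098  0.02540684  0.10817007]
 [-0.02150738  0.0215797   0.10643196]
 [-0.02032661 -0.02717524  0.11231348]
 [-0.01885083 -0.02134605  0.10798994]]
high []
head far [0.07978979 0.08060496 0.08139677 0.08175761]
top 0
[]
high []
head far []
```

View pics/s4.png

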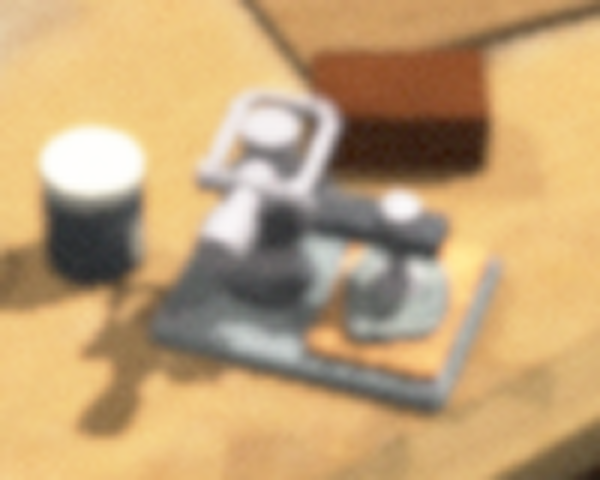

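The loop lies flat round the post. The bar is at s≈−0.034 and z≈0.107 (expected shut: −0.033 and 0.105), and the head face is at 0.081, which is home. I'll hand in now.

```bash
python3 -c "
from cell import arm
print(arm.sign_off())"
```

```text
the job is handed in; nothing more can be done
None
```

I pushed the pin home and swung the loop over the post so it lies shut on the pin's tip. The arm is clear, and I saw no movement of the jar, block, brush or cup; I handed the job in at about 10.6 s, and the hand-in returned no verdict.

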